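# Scan the amber cell and hold it in the light path

## Robot

A 6-joint arm with a two-finger parallel gripper is mounted at the origin on a cart in front of the work surface, level with it; the furniture and walls round the work are solid. World frame = base frame: x ahead of the robot, y to its left, z up, the work surface at z = 0. Lengths are in m, angles in rad, forces in N, time in s.
With the tool pointing down it reaches from about 0.25 to 0.725 m from the base axis. Payload 4 kg.
Tool frame: the origin (TCP) lies midway between the tips of the shut fingers; the grasp point (between the pads) lies 19 mm behind it; z points along the fingers, y is the line along which they close (so a half turn about z gives the same grasp; the last joint's range is limited). The gripper opens to 85 mm and grips with 20 to 120 N. Pads are 22 mm wide; open, the fingers measure 114 mm over their backs; the gripper's body (76 mm by 85 mm) begins 54 mm behind the grasp point. The pads swing forward as they close: fully open they stand 13 mm farther back than shut.
Start: joints at [1.347, 0.241, 0.005, 1.335, 0, 1.571], TCP at [0.111, 0.488, 0.231] pointing down, gripper open.
Joint ranges: [-2.72, 2.72], [-1.05, 1.87], [-1.09, 1.28], [-1.99, 2.15], [-1.42, 1.44], [-3.14, 3.14]. Speed limits (rad/s): [2.79, 2.79, 3.14, 3.14, 3.14, 3.14].

## Interface

Orientations are given as a unit quaternion [x, y, z, w].
In Python, from workcell import get_obs, camera, job_done, silhouettes gives the robot as it stands. The module is installed in compiled form; this text tells all that it offers.
- The arm moves only by the tool drive_tool, never from a script. Its argument "increments" is a list of rows, each a list of 3 entries, a list of its own where there are three numbers: the shift along the world's x, y, z in mm, then the turn, a rotation vector about the world's x, y, z in degrees, then the opening, from 0 (shut) to 1 (fully open). A call has 1 to 8 rows; each row shifts and turns the commanded pose from where the row before left it; what a row does not reach is not made up. A row lasts 1/12 s, in which the tool goes at most 41.7 mm and 7.16 degrees, less where a joint would pass 70% of its speed; a pose out of reach is approached as far as the arm can. A call is refused whole if a number of a shift passes 41.7 or a number of a turn 7.16, either way. A call with a gripper value outside its range is refused whole. The fingers move at their own pace and stop on an object; the grip force is fixed at half the most. Time passes only in rows, so rows that do not move let the fingers close. It gives the time, the measured TCP pose, the force, the opening and the grip force at its end, in the units of the state.
- get_obs(): the state, without advancing time (a new reading comes with each control period).
- camera(name): name is "side" or "top"; returns a dict with "image" (420x560x3 uint8, red, green, blue), "K" (3x3 intrinsics, pixels), "k1" (the pictures are not rectified: a ray, as slopes to the right and down, at radius r is drawn at 1 + k1 r^2 times it, then the intrinsics apply), "view" (4x4, takes a point from world to camera coordinates). Camera axes: x right, y down, z forward; pixel columns grow to the right and rows downward; lengths in m; the calibration is good to about 2 mm. A picture is of the moment at which its call begins. There is no depth.
- job_done(): hands the job in; it is judged then, once.
Trained networks look in a picture, given as the dict that the camera call returned (one of the last four; its "shot" number tells which), for a name from the list of things; names that differ only in an ending like _2 or _b are one class to them, and where a whole thing is asked for, a point or a joint stands for the part that bears it (a point fixed in the world has none). Each returns a list of dicts, best first, with "conf" (0 to 1); they miss things now and then, are a little off and sometimes report something else, mostly with a low value. They report only what shows in the picture. A call takes as long as a camera call.
- silhouettes(query, picture): "region" (420x560 bool, what is visible of it) and "bbox" ([left, top, right, bottom] in pixels, round what is visible of it).
The state is a dict: "clock": time; "joint_pos": joint angles; "joint_vel": joint speeds; "tau": joint torques, N m; "eef_pos": TCP position; "tool_rot": TCP orientation; "ft_force": force on the tool from outside, world axes, zero at the start; "ft_torque": the same for the moment, N m; "grip_width": finger opening in m; "grasp_force": force on a finger pad.
Only numpy, scipy, OpenCV 4.12 (cv2) and the standard library are available. Lean on these libraries where they do the work, as an engineer would, in place of code of your own. Each camera call takes 0.05 s, during which the arm holds its last target. There are 200 camera calls.

## Task

Take the amber glass cell out of the rack, touching it with the fingers only on its two white frosted faces. First hold it upright and still for about two seconds, some 3 cm above the middle of the code reader's window, so that the code under its foot is read; then bring it into the photometer and finish while holding it there in mid-air, upright and still, halfway between the lamp and the detector with the light path through the middle of its clear faces and those faces square to the beam. Keep the cell from touching the photometer, and leave the other two cells, the flux bottle and the solder reel where they stand.

Things in the scene. Friction and masses are not known exactly. Their poses are not given: they have to be found in the camera images.
- amber_cell: Loose square amber glass cell, 60 mm tall plus a black stopper (19 mm across, 8 mm high); about 95 g. Origin at the centre of its foot, z up. Own +x and -x sides: clear amber windows (29 mm over both). Own +y and -y sides: white frosted faces (28 mm apart, 25 mm wide, 1 to 59 mm above the foot). Stands in a recess of the rack, its windows facing along the rack within about 0.7 rad.
- amber_cell_centre (a point): Middle of the amber cell and of its windows, 30 mm above the foot; axes as the cell's.
- amber_cell_frosted_1: White frosted face on the amber cell's own +y side (25 mm wide, 58 mm high). Origin and axes are those of the cell: centre of the foot, not the face.
- amber_cell_frosted_2: White frosted face on the amber cell's own -y side. Origin and axes are those of the cell.
- amber_cell_window_1: Clear amber window on the amber cell's own +x side (20 mm wide, 54 mm high); not to be touched by the fingers. Origin and axes are those of the cell.
- amber_cell_window_2: Clear amber window on the amber cell's own -x side; not to be touched by the fingers. Origin and axes are those of the cell.
- amber_cell_stopper: Black round stopper on top of the amber cell, 19 mm across, 60 to 68 mm above the foot; not to be touched by the fingers. Origin and axes are those of the cell.
- rack: Fixed grey block 64 x 206 x 16 mm, long along its own y, origin under its centre. Three round recesses 44 mm wide and 8 mm deep at y = -70, 0 and +70 mm, so that a cell's foot stands 8 mm above the bench. Which cell is in which recess varies.
- reader: Fixed code reader: low black box 80 x 80 mm, 29 mm high, with a yellow frame and a dark square window on top, looking straight up. Origin under its centre.
- reader_window (a point): Centre of the reader's window (46 mm square), 29 mm above the bench; z up.
- photometer: Fixed photometer, origin under its centre, z up: dark steel base plate 70 x 190 x 12 mm, long along its own y. A blue finned lamp head at +y and a black detector head at -y (94 mm high over the bench), each with a round steel barrel 30 mm across pointing at the other; the barrel mouths are 76 mm apart. The light beam, 8 mm thick, runs along the photometer's own y.
- light_path (a point): Point on the beam halfway between the two barrel mouths, 75 mm above the bench; axes as the photometer's (y along the beam).
- green_cell: The same kind of cell in green glass, loose in another recess; origin at the centre of its foot. Leave alone.
- clear_cell: The same kind of cell in colourless glass, loose in another recess; origin at the centre of its foot. Leave alone.
- flux_bottle: Loose cream needle bottle with a red tip, 36 mm across, 100 mm tall; origin under its centre. Leave alone.
- solder_reel: Loose blue and white solder reel, 57 mm across, 37 mm tall; origin under its centre. Leave alone.

How it is judged:
On the way, in this order (a step that is already met when the one before it is completed fails the run):
1. the amber cell is lifted out of the rack, gripped on both frosted faces (height (world z) of amber_cell above 0.03 m and contact force between the fingers and amber_cell_frosted_1 above 1 N and contact force between the fingers and amber_cell_frosted_2 above 1 N), for 0.1 s.
2. the amber cell is held upright and still over the reader window for a second (horizontal distance between amber_cell and reader_window below 0.016 m and z of amber_cell in the frame of reader_window between 0.012 and 0.05 m and angle between amber_cell's own z axis and vertical below 0.15 rad and linear speed of amber_cell below 0.02 m/s), for 1 s.
At the end, for the whole second after the job is handed in: The amber cell is held in mid-air by both frosted faces, its middle within 6 mm sideways and 10 mm in height of the beam and within 12 mm of halfway between the barrels, its windows within 0.14 rad of square to the beam, upright within 0.12 rad, still, and touching nothing of the photometer (x of amber_cell_centre in the frame of light_path between -0.006 and 0.006 m and y of amber_cell_centre in the frame of light_path between -0.012 and 0.012 m and z of amber_cell_centre in the frame of light_path between -0.01 and 0.01 m and angle between the x axis of amber_cell and the y axis of photometer, either way round below 0.14 rad and angle between amber_cell's own z axis and vertical below 0.12 rad and linear speed of amber_cell below 0.01 m/s and contact force between the fingers and amber_cell_frosted_1 above 1 N and contact force between the fingers and amber_cell_frosted_2 above 1 N and contact force between amber_cell and photometer below 0.1 N); the arm keeps its last pose, push and grip.
It fails at once if the fingers touch a clear window or the stopper of the amber cell (contact force between the fingers and amber_cell_window_1 above 0.5 N or contact force between the fingers and amber_cell_window_2 above 0.5 N or contact force between the fingers and amber_cell_stopper above 0.5 N).
It fails at once if the amber cell strikes the photometer (contact force between amber_cell and photometer above 1 N).
It fails at once if another cell, the flux bottle or the solder reel is disturbed (distance of any of green_cell, clear_cell from where it was at the start of the episode above 0.015 m or angle between any of green_cell, clear_cell, flux_bottle's own z axis and vertical above 0.3 rad or distance of any of flux_bottle, solder_reel from where it was at the start of the episode above 0.02 m).
It also fails if it takes over 54 s, if anything falls off the work surface, if the arm or the gripper's body presses on something with over 40 N, if the wrist force passes 120 N, or if a joint passes its speed limit or range.

## Working session

There is one attempt and no reset: what is moved stays moved. The work goes in short steps, Python scripts to look and compute and a tool call to move; the robot and the scene stay as the last step left them, time stands still between calls to the robot, and variables do not carry over. Pictures are saved under pics/ and viewed, at most 10 in all, crops included, and the job is handed in when it is done.

Besides the shell and the picture viewer there is one more tool, called after "Call:" by a JSON object that holds its "fn" and its "kwargs". drive_tool: Moves the arm, as the interface text tells. Its arguments: {"type":"object","properties":{"increments":{"type":"array"}},"required":["increments"]}

```bash
mkdir -p pics
cat > h.py <<'E'
import numpy as np, cv2
from workcell import *
def save(n,p): cv2.imwrite(f'pics/{n}.png',cv2.cvtColor(p['image'],cv2.COLOR_RGB2BGR))
def dist(p): return np.array([p['k1'],0,0,0,0.])
def proj(p,X):
    X=np.atleast_2d(np.asarray(X,float)); V=p['view']; c=X@V[:3,:3].T+V[:3,3]
    s=c[:,:2]/c[:,2:]; r2=(s**2).sum(1,keepdims=True); s=s*(1+p['k1']*r2)
    K=p['K']; return np.c_[K[0,0]*s[:,0]+K[0,2],K[1,1]*s[:,1]+K[1,2]]
def ray(p,uv):
    u=cv2.undistortPoints(np.array([[uv]],float),p['K'],dist(p))[0,0]
    R=p['view'][:3,:3]; t=p['view'][:3,3]
    return -R.T@t, R.T@np.r_[u,1]
def atz(p,uv,z):
    o,d=ray(p,uv); return o+d*(z-o[2])/d[2]
def tri(obs):
    A=0;b=0
    for p,uv in obs:
        o,d=ray(p,uv); d=d/np.linalg.norm(d); M=np.eye(3)-np.outer(d,d); A=A+M; b=b+M@o
    return np.linalg.solve(A,b)
E
python3 - <<'E'
from h import *
np.set_printoptions(precision=3,suppress=True)
P={n:camera(n) for n in('side','top')}
for n,p in P.items():
    save(n+'0',p); o,d=ray(p,(280,210)); print(n,o,d,p['K'][0,0],p['k1'])
    for q in ['amber_cell','amber_cell_frosted_1','amber_cell_window_1','amber_cell_stopper','green_cell','clear_cell','rack','reader','photometer','flux_bottle','solder_reel']:
        for r in silhouettes(q,p)[:2]:
            ys,xs=np.nonzero(r['region']); print(n,q,round(r['conf'],2),r['bbox'],xs.mean().round(1),ys.mean().round(1),len(xs))
print(get_obs())
E
```

```text
side [ 0.394 -0.946  0.734] [ 0.093  0.789 -0.608] 453.39902016797436 -0.09551078759387366
side amber_cell 0.69 [272.5, 287.5, 287.4, 309.9] 280.9 296.9 371
side amber_cell_frosted_1 0.66 [270.3, 290.2, 280.1, 312.9] 274.7 300.1 81
side amber_cell_frosted_1 0.66 [194.4, 287.8, 215.7, 323.7] 205.0 305.5 523
side amber_cell_window_1 0.75 [278.0, 293.3, 290.2, 311.3] 282.4 302.6 149
side amber_cell_stopper 0.49 [278.0, 285.9, 283.5, 291.3] 281.5 286.3 56
side green_cell 0.96 [276.1, 310.3, 294.0, 342.5] 285.0 325.1 498
side clear_cell 0.63 [269.7, 257.8, 290.6, 291.5] 277.1 271.0 399
side clear_cell 0.57 [276.4, 280.7, 286.3, 293.1] 281.7 286.3 78
side rack 0.96 [261.9, 268.2, 304.1, 353.9] 280.7 316.5 1562
side reader 0.9 [303.9, 161.9, 333.1, 183.9] 316.2 174.1 496
side reader 0.37 [332.8, 211.3, 357.0, 237.9] 341.9 225.0 497
side photometer 0.74 [335.2, 235.3, 372.4, 334.0] 354.6 290.0 3032
side flux_bottle 0.77 [197.3, 289.6, 213.9, 322.6] 204.9 305.8 520
side flux_bottle 0.16 [277.9, 292.1, 288.5, 309.9] 282.5 302.0 162
side solder_reel 0.58 [333.9, 213.9, 358.2, 237.2] 342.0 225.0
[... 838 characters left out ...]
2 [317.8, 134.9, 405.7, 182.5] 359.9 158.2 2654
top flux_bottle 0.72 [359.8, 281.4, 380.3, 302.3] 368.3 291.6 294
top flux_bottle 0.63 [253.6, 135.1, 275.2, 161.3] 262.6 146.7 491
top solder_reel 0.76 [252.5, 135.9, 275.1, 162.8] 262.5 147.2 508
{'clock': 1.2, 'joint_pos': array([1.347, 0.241, 0.005, 1.335, 0.   , 1.571]), 'joint_vel': array([ 0.001, -0.001, -0.001, -0.001,  0.001,  0.   ]), 'tau': array([  0.002, -37.222,  25.269,   0.001,   0.   ,   0.   ]), 'eef_pos': array([0.111, 0.488, 0.231]), 'tool_rot': array([0.112, 0.994, 0.   , 0.   ]), 'ft_force': array([ 0.357,  0.19 , -0.25 ]), 'ft_torque': array([-0.001, -0.035, -0.046]), 'grasp_force': 0.0, 'grip_width': 0.08505580277131262}
```

Run:
```python
import cv2
t=cv2.imread('pics/top0.png'); s=cv2.imread('pics/side0.png')
a=cv2.resize(t[120:310,120:430],(800,490),interpolation=cv2.INTER_CUBIC); cv2.imwrite('pics/a.png',a)
b=cv2.resize(s[150:360,185:385],(571,600),interpolation=cv2.INTER_CUBIC); cv2.imwrite('pics/b.png',b)
```

```text
(no output)
```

View pics/a.png

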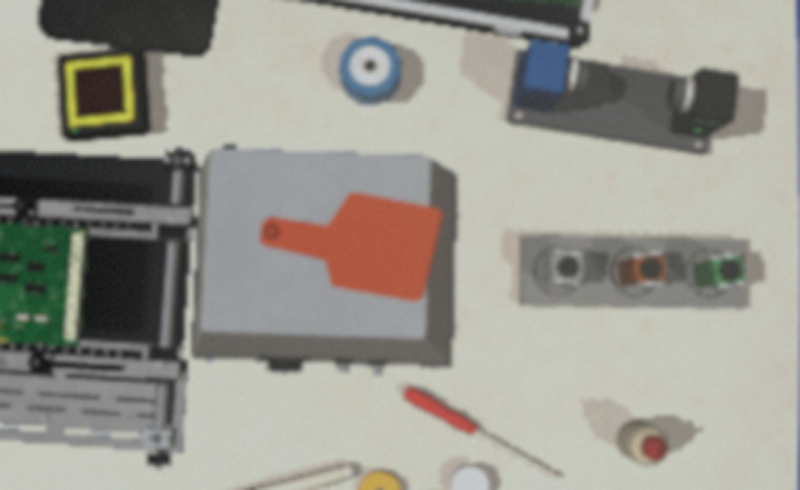

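View pics/b.png

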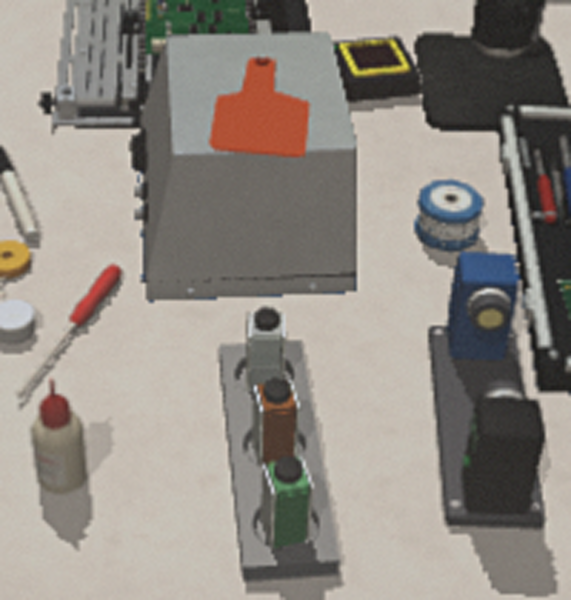

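The side view shows the amber cell in the middle recess (crop 277,420), the photometer at right (495,420) and a tall grey box in the middle. In the top view, amber is at (650,270), the reader at (103,92) and the photometer at (620,95). Next I zoom in.

Run:
```python
import cv2
t=cv2.imread('pics/top0.png'); s=cv2.imread('pics/side0.png')
cv2.imwrite('pics/c.png',cv2.resize(t[130:245,310:430],None,fx=5,fy=5,interpolation=cv2.INTER_CUBIC))
cv2.imwrite('pics/d.png',cv2.resize(s[228:360,255:385],None,fx=4.5,fy=4.5,interpolation=cv2.INTER_CUBIC))
```

```text
(no output)
```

View pics/c.png

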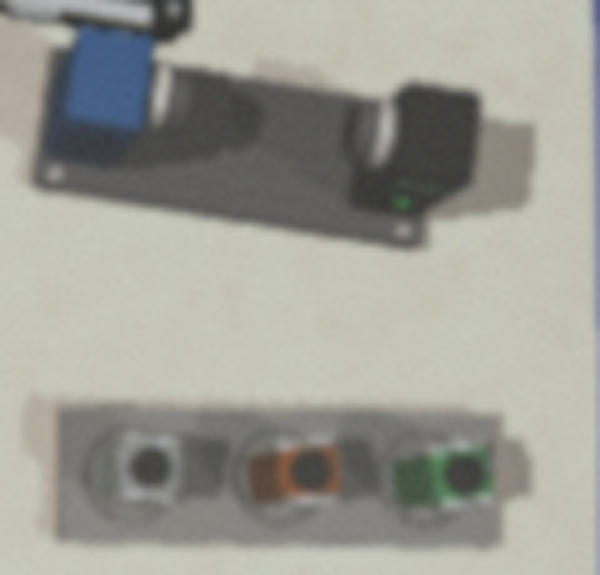

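View pics/d.png

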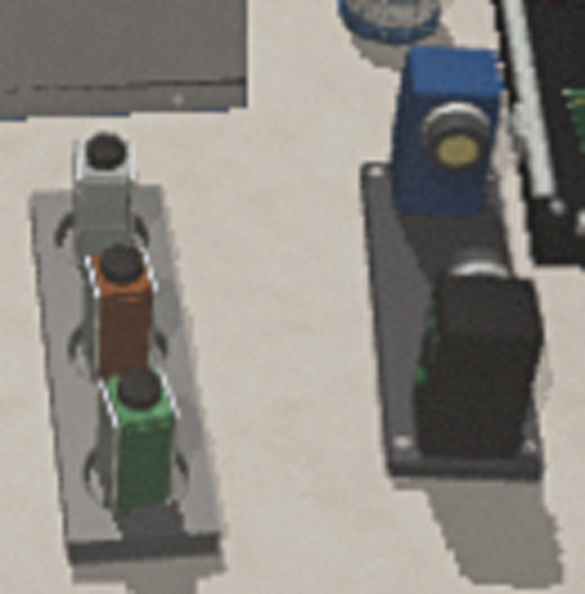

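```bash
cat >> h.py <<'E'
C=lambda u,v:(310+(u+.5)/5-.5,130+(v+.5)/5-.5)
D=lambda u,v:(255+(u+.5)/4.5-.5,228+(v+.5)/4.5-.5)
E
python3 - <<'E'
from h import *
np.set_printoptions(precision=4,suppress=True)
T=camera('top');S=camera('side')
a=tri([(T,C(55,174)),(S,D(375,172))]);b=tri([(T,C(403,230)),(S,D(402,442))])
print('screws',a,b,np.linalg.norm(a-b),[atz(T,C(*q),.012) for q in((55,174),(403,230))],[atz(S,D(*q),.012) for q in((375,172),(402,442),(530,448))])
print('plate T',[atz(T,C(*q),.012) for q in((38,186),(425,244),(52,50))])
print('plate S',[atz(S,D(*q),.012) for q in((362,165),(389,468),(541,468))])
print('rack T',[atz(T,C(*q),.016) for q in((57,407),(500,412),(500,545),(57,540))])
print('rack S',[atz(S,D(*q),.016) for q in((30,193),(162,186),(220,533),(70,545))])
for n,c,d in(('amber',(313,471),(121,252)),('green',(466,475),(137,376)),('clear',(151,467),(106,145))):
  print(n,tri([(T,C(*c)),(S,D(*d))]), atz(T,C(*c),.076),atz(S,D(*d),.076))
print('amb corners S',[atz(S,D(*q),.068) for q in((88,262),(100,292),(157,288),(143,250))])
tr=silhouettes('reader',T)[0]['region'];sr=silhouettes('reader',S)[0]['region']
def yel(p,m,g=3):
  i=cv2.cvtColor(p['image'],cv2.COLOR_RGB2HSV); k=(i[...,0]>20)&(i[...,0]<38)&(i[...,1]>120)&(i[...,2]>90)
  k&=cv2.dilate(m.astype(np.uint8),np.ones((7,7)))>0
  pts=np.argwhere(k)[:,::-1].astype(np.float32); return cv2.minAreaRect(pts)
for p,m in((T,tr),(S,sr)):
  r=yel(p,m); print('reader',r[0],atz(p,r[0],.029),[atz(p,q,.029)[:2] for q in cv2.boxPoints(r)])
# grey box corners from top crop a (scale 800/310)
A=lambda u,v:(120+u*310/800,120+v*310/800)
B=lambda u,v:(185+u*.35,150+v*.35)
for c,d in(((208,152),(170,35)),((440,155),(355,150)),((428,152),(352,150)),((210,330),(170,35)),((428,340),(172,158)),((270,232),(262,60)),((440,212),(308,100)),((425,300),(305,155))):
  pass
print('orange: corners', tri([(T,A(440,210)),(S,B(305,155))]),tri([(T,A(422,300)),(S,B(212,147))]),tri([(T,A(272,232)),(S,B(263,61))]))
print('box near corner',tri([(T,A(428,155)),(S,B(355,153))]),tri([(T,A(205,155)),(S,B(330,33))]),tri([(T,A(428,340)),(S,B(172,157))]))
for n in('reader',):
  pass
E
```

```text
screws [ 0.6165 -0.2251  0.0122] [ 0.5959 -0.3934  0.0121] 0.16954114244175653 [array([ 0.6159, -0.225 ,  0.012 ]), array([ 0.5951, -0.3933,  0.012 ])] [array([ 0.6174, -0.2247,  0.012 ]), array([ 0.5968, -0.3932,  0.012 ]), array([ 0.653 , -0.4008,  0.012 ])]
plate T [array([ 0.6098, -0.217 ,  0.012 ]), array([ 0.5887, -0.4041,  0.012 ]), array([ 0.6763, -0.2225,  0.012 ])]
plate S [array([ 0.6117, -0.2193,  0.012 ]), array([ 0.5883, -0.4067,  0.012 ]), array([ 0.6551, -0.4119,  0.012 ])]
rack T [array([ 0.5043, -0.2276,  0.016 ]), array([ 0.5086, -0.4395,  0.016 ]), array([ 0.4455, -0.4397,  0.016 ]), array([ 0.4422, -0.229 ,  0.016 ])]
rack S [array([ 0.4424, -0.2327,  0.016 ]), array([ 0.508 , -0.2318,  0.016 ]), array([ 0.5095, -0.4378,  0.016 ]), array([ 0.4462, -0.4395,  0.016 ])]
amber [ 0.4748 -0.3334  0.0785] [ 0.4741 -0.3339  0.076 ] [ 0.476  -0.3311  0.076 ]
green [ 0.4749 -0.4023  0.0776] [ 0.4743 -0.4028  0.076 ] [ 0.4759 -0.4009  0.076 ]
clear [ 0.4747 -0.2623  0.0751] [ 0.4737 -0.2621  0.076 ] [ 0.4755 -0.2633  0.076 ]
amb corners S [array([ 0.4618, -0.3287,  0.068 ]), array([ 0.4656, -0.3466,  0.068 ]), array([ 0.4906, -0.3459,  0.068 ]), array([ 0.4869, -0.323 ,  0.068 ])]
reader (158.32070922851562, 154.84828186035156) [0.6233 0.1577 0.029 ] [array([0.6515, 0.1949]), array([0.6584, 0.1302]), array([0.5954, 0.1211]), array([0.5884, 0.1851])]
reader (315.9801940917969, 169.80197143554688) [0.6252 0.1535 0.029 ] [array([0.5933, 0.1818]), array([0.6645, 0.1918]), array([0.6562, 0.1262]), array([0.5879, 0.1172])]
orange: corners [ 0.5125 -0.1506  0.1352] [ 0.4412 -0.1384  0.1367] [ 0.4911 -0.0194  0.1381]
box near corner [ 0.5555 -0.14    0.1278] [0.5544 0.0379 0.1288] [ 0.4101 -0.1441  0.1326]
```

```bash
cat > fit.py <<'E'
from h import *
from scipy.optimize import minimize
def boxfaces(x,y,z,yaw):
    c,s=np.cos(yaw),np.sin(yaw); R=np.array([[c,-s],[s,c]])
    f=lambda P:np.c_[np.array(P)[:,:2]@R.T+[x,y],np.array(P)[:,2]+z]
    out=[];n=lambda a:R@np.array(a)
    for sg in(1,-1):
        out.append((1,n([sg,0]),f([(sg*14,-14,25),(sg*14,14,25),(sg*14,14,60),(sg*14,-14,60)]/np.array(1e3))))
        out.append((2,n([sg*1.,0]),f([(sg*14.5,-10,25),(sg*14.5,10,25),(sg*14.5,10,57),(sg*14.5,-10,57)]/np.array(1e3))))
        out.append((3,n([0,sg*1.]),f([(-12.5,sg*14,25),(12.5,sg*14,25),(12.5,sg*14,59),(-12.5,sg*14,59)]/np.array(1e3))))
    out.append((4,None,f([(-14,-14,60),(14,-14,60),(14,14,60),(-14,14,60)]/np.array(1e3))))
    a=np.linspace(0,6.28,24); ci=np.c_[9.5*np.cos(a),9.5*np.sin(a)]
    st=f(np.r_[np.c_[ci,0*a+60],np.c_[ci,0*a+68]]/1e3); out.append((5,None,st))
    return out
def label(p,x,y,z,yaw,k=8):
    u0=proj(p,[[x,y,z+.05]])[0].astype(int)-24
    L=np.zeros((48*k,48*k),np.uint8); o=-p['view'][:3,:3].T@p['view'][:3,3]
    for c,nn,P in boxfaces(x,y,z,yaw):
        if nn is not None and nn@(o[:2]-P[:,:2].mean(0))<=0: continue
        q=((proj(p,P)-u0+.5)*k).astype(np.int32); cv2.fillConvexPoly(L,cv2.convexHull(q),int(c))
    cov=np.stack([cv2.GaussianBlur(cv2.resize((L==c).astype(np.float32),(48,48),interpolation=cv2.INTER_AREA),(0,0),.6) for c in range(6)],-1)
    return u0,cov
def cost(v,P,z):
    e=0
    for i,p in enumerate(P):
        x,y=v[0]/1e3,v[1]/1e3
        if len(P)>1: x+=v[3+2*i]/1e3; y+=v[4+2*i]/1e3
        u0,cov=label(p,x,y,z,v[2]/50)
        im=p['image'][u0[1]:u0[1]+48,u0[0]:u0[0]+48].reshape(-1,3).astype(float); A=cov.reshape(-1,6)
        near=A[:,1:].sum(1)>.02; W=cv2.dilate(near.reshape(48,48).astype(np.uint8),np.ones((5,5))).ravel()>0
        m=W
        s,*_=np.linalg.lstsq(A[m],im[m],rcond=None); e+=((A[m]@s-im[m])**2).mean()
    return e
E
python3 - <<'E'
from fit import *
T=camera('top');S=camera('side')
for n,P in(('T',[T]),('S',[S])):
  for y0 in(1.3,1.57,1.75,1.95,2.2):
    r=minimize(cost,[475,-333,y0*50],args=(P,.008),method='Nelder-Mead',options=dict(initial_simplex=[[475,-333,y0*50],[479,-333,y0*50],[475,-329,y0*50],[475,-333,y0*50+8]],maxiter=120))
    print(n,r.x[:2].round(1),(r.x[2]/50).round(3),round(r.fun,1))
E
```

```text
T [ 474.9 -333.1] 1.678 202.4
T [ 474.7 -333.3] 1.664 201.0
T [ 474.7 -333.6] 1.665 202.0
T [ 474.6 -333.4] 1.676 200.9
T [ 474.9 -333.4] 1.705 201.9
S [ 475.8 -334.6] 1.587 597.2
S [ 476.  -334.5] 1.582 594.9
S [ 476.  -334.7] 1.585 597.8
S [ 476.  -334.6] 1.574 592.8
S [ 475.9 -334.6] 1.554 594.6
```

View pics/top0.png

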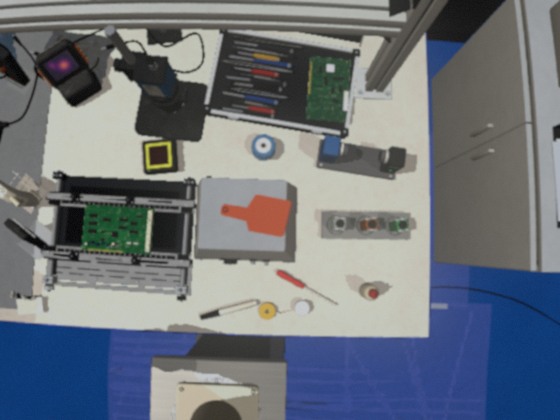

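View pics/side0.png

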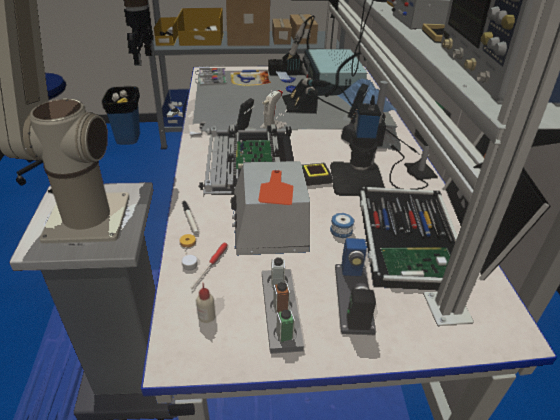

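The top and side views show the bench. The microscope stand is at top (160,85), behind the reader at (160,156), and the post at (390,80) is behind the photometer. I'll swing over high.

Call:
{"fn": "drive_tool", "kwargs": {"increments": [[[36, -17, 10], [0, 0, -3], 1], [[36, -17, 10], [0, 0, -3], 1], [[36, -17, 10], [0, 0, -3], 1], [[36, -17, 10], [0, 0, -3], 1], [[36, -17, 10], [0, 0, -3], 1], [[36, -17, 10], [0, 0, -3], 1], [[36, -17, 10], [0, 0, -3], 1], [[36, -17, 10], [0, 0, -3], 1]]}}

```text
clock: 2.17
eef_pos: [0.4005, 0.3503, 0.312]
tool_rot: [0.317, 0.948, 0.0, 0.0]
ft_force: [0.8, 2.0, 0.4]
grip_width: 0.0855
grasp_force: 0.0
```

Call:
{"fn": "drive_tool", "kwargs": {"increments": [[[6, -40, 0], [0, 0, -3], 1], [[6, -40, 0], [0, 0, -3], 1], [[6, -40, 0], [0, 0, -3], 1], [[6, -40, 0], [0, 0, -3], 1], [[6, -40, 0], [0, 0, -3], 1], [[6, -40, 0], [0, 0, -3], 1], [[6, -40, 0], [0, 0, -3], 1], [[6, -40, 0], [0, 0, -3], 1]]}}

```text
clock: 2.83
eef_pos: [0.4468, 0.0296, 0.3115]
tool_rot: [0.507, 0.862, 0.0, 0.0]
ft_force: [0.6, -0.2, 0.5]
grip_width: 0.0857
grasp_force: 0.0
```

Call:
{"fn": "drive_tool", "kwargs": {"increments": [[[4, -40, 0], [0, 0, -3], 1], [[4, -40, 0], [0, 0, -3], 1], [[4, -40, 0], [0, 0, -3], 1], [[4, -40, 0], [0, 0, -3], 1], [[4, -40, 0], [0, 0, -3], 1], [[4, -40, 0], [0, 0, -3], 1], [[4, -40, 0], [0, 0, -3], 1], [[4, -40, 0], [0, 0, -3], 1]]}}

```text
clock: 3.5
eef_pos: [0.4787, -0.2906, 0.3114]
tool_rot: [0.676, 0.737, 0.0, 0.0]
ft_force: [1.8, -0.4, 0.3]
grip_width: 0.0857
grasp_force: 0.0
```

Call:
{"fn": "drive_tool", "kwargs": {"increments": [[[-2, -22, -30], [0, 0, 0], 1], [[-1.5, -21.5, -33], [0, 0, 0], 1], [[0, 0, -40], [0, 0, 0], 1], [[0, 0, -40], [0, 0, 0], 1], [[0, 0, -30], [0, 0, 0], 1], [[0, 0, -15], [0, 0, 0], 1], [[0, 0, 0], [0, 0, 0], 1], [[0, 0, 0], [0, 0, 0], 1]]}}

```text
clock: 4.17
eef_pos: [0.475, -0.3317, 0.1227]
tool_rot: [0.674, 0.738, -0.0, -0.001]
ft_force: [0.2, 0.4, 0.4]
grip_width: 0.0854
grasp_force: 0.0
```

Run:
```python
from h import *
T=camera('top');S=camera('side'); o=get_obs(); print(o['eef_pos'],o['tool_rot'])
t=cv2.resize(T['image'][190:260,330:420],None,fx=5,fy=5,interpolation=cv2.INTER_CUBIC)
s=cv2.resize(S['image'][240:350,245:320],None,fx=5,fy=5,interpolation=cv2.INTER_CUBIC)
c=np.zeros((550,840,3),np.uint8);c[:350,:450]=t;c[:550,455:455+375]=s
save('e',{'image':c[:,:800]})
```

```text
[ 0.47666613 -0.33272593  0.12517988] [6.74415842e-01 7.38349862e-01 2.18118144e-04 1.64488890e-03]
```

View pics/e.png

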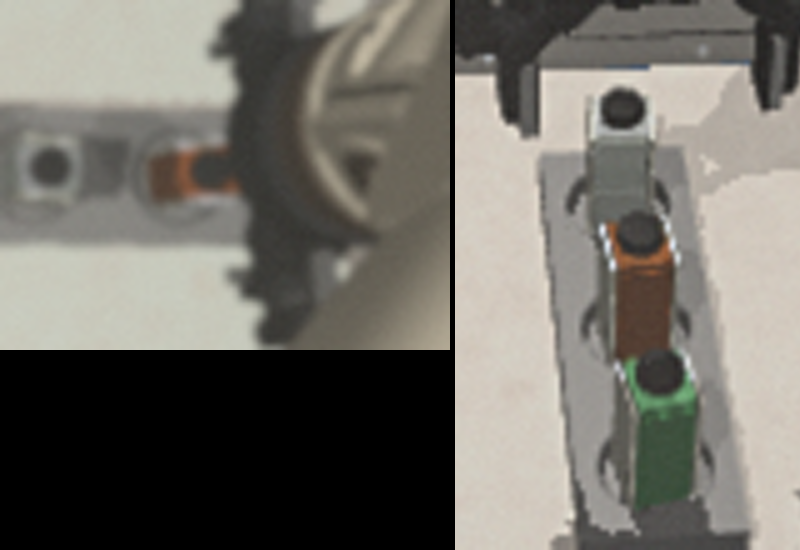

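The side crop shows the fingers well clear on either side of the amber cell, at (515,100) and (775,70). Descending.

Call:
{"fn": "drive_tool", "kwargs": {"increments": [[[0, -2, -20], [0, 0, 0], 1], [[0, 0, -25], [0, 0, 0], 1], [[0, 0, -25], [0, 0, 0], 1], [[0, 0, -20], [0, 0, 0], 1], [[0, 0, -11], [0, 0, 0], 1], [[0, 0, 0], [0, 0, 0], 1], [[0, 0, 0], [0, 0, 0], 1], [[0, 0, 0], [0, 0, 0], 1]]}}

```text
clock: 4.93
eef_pos: [0.477, -0.335, 0.0244]
tool_rot: [0.674, 0.738, 0.0, 0.002]
ft_force: [-0.5, -0.1, 0.7]
grip_width: 0.0853
grasp_force: 0.0
```

Call:
{"fn": "drive_tool", "kwargs": {"increments": [[[0, 0, 0], [0, 0, 0], 0.6], [[0, 0, 0], [0, 0, 0], 0.5], [[0, 0, 0], [0, 0, 0], 0.45], [[0, 0, 0], [0, 0, 0], 0.4], [[0, 0, 0], [0, 0, 0], 0.4], [[0, 0, 0], [0, 0, 0], 0.4]]}}

```text
clock: 5.43
eef_pos: [0.4754, -0.334, 0.0224]
tool_rot: [0.674, 0.738, -0.0, 0.0]
ft_force: [0.2, -0.4, 0.6]
grip_width: 0.0343
grasp_force: 0.0
```

Pads are 3 mm clear on each side with no contact; closing.

Call:
{"fn": "drive_tool", "kwargs": {"increments": [[[0, 0, 0], [0, 0, 0], 0.36], [[0, 0, 0], [0, 0, 0], 0.33], [[0, 0, 0], [0, 0, 0], 0.3], [[0, 0, 0], [0, 0, 0], 0.25], [[0, 0, 0], [0, 0, 0], 0.1], [[0, 0, 0], [0, 0, 0], 0], [[0, 0, 0], [0, 0, 0], 0], [[0, 0, 0], [0, 0, 0], 0]]}}

```text
clock: 6.1
eef_pos: [0.4755, -0.3341, 0.0224]
tool_rot: [0.674, 0.738, 0.0, 0.0]
ft_force: [-0.4, -0.2, 1.1]
grip_width: 0.0277
grasp_force: 59.0
```

Call:
{"fn": "drive_tool", "kwargs": {"increments": [[[0, 0, 8], [0, 0, 0], 0], [[0, 0, 17], [0, 0, 0], 0], [[0, 0, 30], [0, 0, 0], 0], [[0, 0, 35], [0, 0, 0], 0], [[0, 0, 40], [0, 0, 0], 0], [[0, 0, 40], [0, 0, 0], 0], [[0, 0, 30], [0, 0, 0], 0], [[0, 0, 20], [0, 0, 0], 0]]}}

```text
clock: 6.77
eef_pos: [0.4762, -0.3345, 0.247]
tool_rot: [0.674, 0.738, 0.0, 0.003]
ft_force: [0.4, 0.2, -0.4]
grip_width: 0.0275
grasp_force: 59.0
```

Run:
```python
from fit import *
np.set_printoptions(precision=4,suppress=True)
T=camera('top');S=camera('side'); o=get_obs(); print(o['eef_pos'],o['tool_rot'],o['grip_width'],o['grasp_force'])
for p,n in((T,'T'),(S,'S')):
  for q in('amber_cell','amber_cell_stopper','amber_cell_window_1','green_cell','clear_cell'):
    for r in silhouettes(q,p)[:1]: print(n,q,round(r['conf'],2),r['bbox'])
print('stand base',[atz(S,q,0) for q in((335,190),(383,190),(365,172))], [atz(T,q,0) for q in((137,137),(205,137),(160,95))])
t=S['image'][120:270,230:330]; save('f',{'image':cv2.resize(t,None,fx=4,fy=4,interpolation=cv2.INTER_CUBIC)})
```

```text
[ 0.4772 -0.3352  0.2475] [0.6744 0.7383 0.0006 0.0045] 0.02759970151869021 58.984320759773254
T amber_cell 0.61 [383.1, 209.9, 402.5, 228.2]
T amber_cell_window_1 0.59 [386.3, 211.6, 401.0, 226.9]
T clear_cell 0.75 [328.5, 215.7, 343.7, 232.1]
S amber_cell 0.82 [278.0, 191.3, 297.5, 226.2]
S amber_cell_window_1 0.68 [280.4, 188.8, 290.6, 197.1]
S green_cell 0.63 [278.3, 307.8, 296.3, 340.0]
S clear_cell 0.86 [269.7, 260.8, 288.5, 286.8]
stand base [array([0.6723, 0.0903, 0.    ]), array([0.8114, 0.0837, 0.    ]), array([0.7823, 0.1801, 0.    ])] [array([0.6732, 0.2226, 0.    ]), array([0.677, 0.055, 0.   ]), array([0.7813, 0.1732, 0.    ])]
```

View pics/f.png

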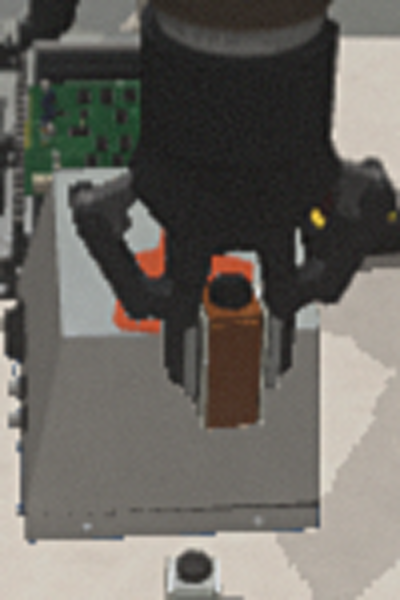

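The side crop shows the cell gripped upright: stopper at (230,290), window bottom at (235,422), fingers on the frosted sides. Carrying it to the reader.

Call:
{"fn": "drive_tool", "kwargs": {"increments": [[[6, 20, 0], [0, 0, 0], 0], [[10, 34, 0], [0, 0, -1.5], 0], [[12, 39, 0], [0, 0, -1.5], 0], [[12, 39, 0], [0, 0, -1.5], 0], [[12, 39, 0], [0, 0, -1.5], 0], [[12, 39, 0], [0, 0, -1.5], 0], [[12, 39, 0], [0, 0, -1.5], 0], [[12, 39, 0], [0, 0, -1.5], 0]]}}

```text
clock: 8.03
eef_pos: [0.5636, -0.0441, 0.2422]
tool_rot: [0.74, 0.673, -0.0, 0.0]
ft_force: [-0.7, 0.7, -0.5]
grip_width: 0.0274
grasp_force: 58.9
```

Call:
{"fn": "drive_tool", "kwargs": {"increments": [[[12, 39, 0], [0, 0, -1.5], 0], [[12, 39, 0], [0, 0, 0], 0], [[12, 39, 0], [0, 0, 0], 0], [[12, 39, 0], [0, 0, 0], 0], [[10, 34, 0], [0, 0, 0], 0], [[7, 23, 0], [0, 0, 0], 0], [[4, 12, 0], [0, 0, 0], 0], [[2, 5, 0], [0, 0, 0], 0]]}}

```text
clock: 8.7
eef_pos: [0.6345, 0.1869, 0.2411]
tool_rot: [0.747, 0.665, -0.0, -0.0]
ft_force: [-0.4, -0.4, -0.8]
grip_width: 0.0273
grasp_force: 59.0
```

Call:
{"fn": "drive_tool", "kwargs": {"increments": [[[0, 10, -10], [0, 0, 0], 0], [[0, 0, -30], [0, 0, 0], 0], [[0, 0, -30], [0, 0, 0], 0], [[0, 0, -25], [0, 0, 0], 0], [[0, 0, -15], [0, 0, 0], 0], [[0, 0, 0], [0, 0, 0], 0], [[0, 0, 0], [0, 0, 0], 0], [[0, 0, 0], [0, 0, 0], 0]]}}

```text
clock: 9.37
eef_pos: [0.6351, 0.1936, 0.1336]
tool_rot: [0.748, 0.663, 0.001, 0.0]
ft_force: [0.6, -0.3, -0.1]
grip_width: 0.0275
grasp_force: 59.1
```

Call:
{"fn": "drive_tool", "kwargs": {"increments": [[[-4, -14, 0], [0, 0, 0], 0], [[-4, -15, 0], [0, 0, 0], 0], [[-3, -9, 0], [0, 0, 0], 0], [[0, 0, -20], [0, 0, 0], 0], [[0, 0, -25], [0, 0, 0], 0], [[0, 0, -14], [0, 0, 0], 0], [[0, 0, 0], [0, 0, 0], 0], [[0, 0, 0], [0, 0, 0], 0]]}}

```text
clock: 10.03
eef_pos: [0.6236, 0.1559, 0.0739]
tool_rot: [0.748, 0.664, 0.0, -0.0]
ft_force: [0.1, 1.2, -0.8]
grip_width: 0.0277
grasp_force: 59.1
```

Run:
```python
from fit import *
np.set_printoptions(precision=4,suppress=True)
T=camera('top');S=camera('side'); o=get_obs(); print(o['clock'],o['eef_pos'],o['tool_rot'],o['grip_width'])
for p,n in((T,'T'),(S,'S')):
  for q in('amber_cell','reader'):
    for r in silhouettes(q,p)[:1]: print(n,q,round(r['conf'],2),r['bbox'])
P=np.array([[.624,.1555-.0145,.059],[.624,.1555-.0145,.119]]); print(proj(S,P),proj(S,[[.624,.1555,.029]]))
a=cv2.resize(S['image'][120:195,290:340],None,fx=8,fy=8,interpolation=cv2.INTER_CUBIC)
b=cv2.resize(T['image'][120:195,135:185],None,fx=8,fy=8,interpolation=cv2.INTER_CUBIC)
save('g',{'image':np.hstack([a,b])})
```

```text
10.1333 [0.625  0.1564 0.0755] [0.748  0.6637 0.0017 0.0008] 0.027567318321129467
T amber_cell 0.7 [147.4, 138.3, 164.0, 162.1]
T reader 0.84 [141.3, 142.0, 181.1, 174.2]
S amber_cell 0.51 [312.3, 142.7, 324.5, 163.1]
S reader 0.8 [304.4, 162.4, 332.1, 184.1]
[[317.0721 163.2573]
 [318.7865 144.736 ]] [[315.4592 169.4489]]
```

View pics/g.png

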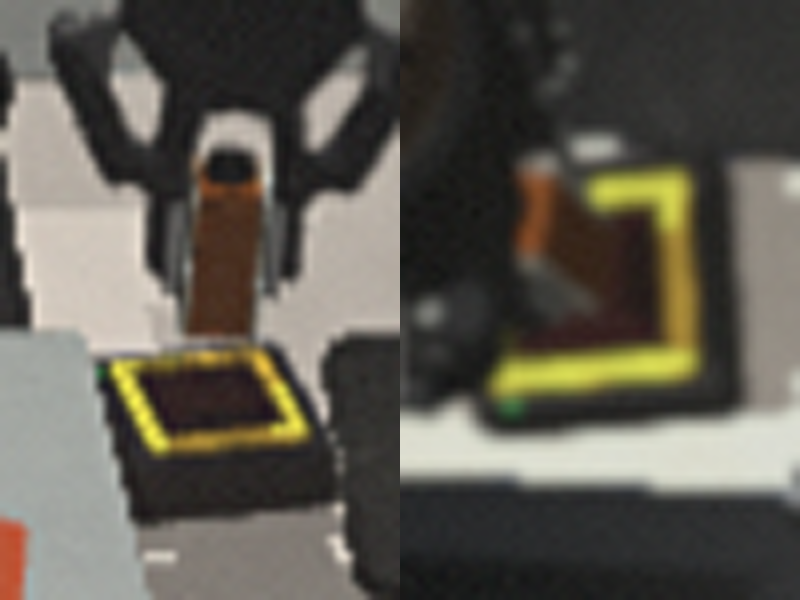

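The side crop shows the cell over the reader window (foot at 222,335; window centre about 210,400) at the projected spot. Holding about 2 s.

Call:
{"fn": "drive_tool", "kwargs": {"increments": [[[0, 0, 0], [0, 0, 0], 0], [[0, 0, 0], [0, 0, 0], 0], [[0, 0, 0], [0, 0, 0], 0], [[0, 0, 0], [0, 0, 0], 0], [[0, 0, 0], [0, 0, 0], 0], [[0, 0, 0], [0, 0, 0], 0], [[0, 0, 0], [0, 0, 0], 0], [[0, 0, 0], [0, 0, 0], 0]]}}

```text
clock: 11.0
eef_pos: [0.6234, 0.156, 0.0733]
tool_rot: [0.748, 0.664, -0.0, -0.0]
ft_force: [0.3, -0.0, -0.5]
grip_width: 0.0273
grasp_force: 59.1
```

Call:
{"fn": "drive_tool", "kwargs": {"increments": [[[0, 0, 0], [0, 0, 0], 0], [[0, 0, 0], [0, 0, 0], 0], [[0, 0, 0], [0, 0, 0], 0], [[0, 0, 0], [0, 0, 0], 0], [[0, 0, 0], [0, 0, 0], 0], [[0, 0, 0], [0, 0, 0], 0], [[0, 0, 0], [0, 0, 0], 0], [[0, 0, 0], [0, 0, 0], 0]]}}

```text
clock: 11.67
eef_pos: [0.6235, 0.156, 0.0733]
tool_rot: [0.748, 0.664, 0.0, 0.0]
ft_force: [-0.6, -0.7, -0.3]
grip_width: 0.0275
grasp_force: 59.1
```

Call:
{"fn": "drive_tool", "kwargs": {"increments": [[[0, 0, 0], [0, 0, 0], 0], [[0, 0, 0], [0, 0, 0], 0], [[0, 0, 0], [0, 0, 0], 0], [[0, 0, 0], [0, 0, 0], 0], [[0, 0, 0], [0, 0, 0], 0], [[0, 0, 0], [0, 0, 0], 0], [[0, 0, 0], [0, 0, 0], 0], [[0, 0, 0], [0, 0, 0], 0]]}}

```text
clock: 12.33
eef_pos: [0.6235, 0.156, 0.0733]
tool_rot: [0.748, 0.664, -0.0, 0.0]
ft_force: [0.5, -1.4, -0.6]
grip_width: 0.0274
grasp_force: 59.1
```

Call:
{"fn": "drive_tool", "kwargs": {"increments": [[[0, 0, 20], [0, 0, 0], 0], [[0, 0, 35], [0, 0, 0], 0], [[0, 0, 40], [0, 0, 0], 0], [[0, 0, 40], [0, 0, 0], 0], [[0, 0, 25], [0, 0, 0], 0], [[0, 0, 10], [0, 0, 0], 0], [[0, -15, 0], [0, 0, 0], 0], [[0, -30, 0], [0, 0, 0], 0]]}}

```text
clock: 13.0
eef_pos: [0.6233, 0.1131, 0.2423]
tool_rot: [0.746, 0.666, 0.0, -0.0]
ft_force: [1.3, -0.3, -2.2]
grip_width: 0.0274
grasp_force: 59.1
```

Run:
```python
from h import *
np.set_printoptions(precision=4,suppress=True)
T=camera('top');S=camera('side')
print('post plate',[atz(S,q,0) for q in((424,296),(440,322),(472,318),(452,290))],[atz(T,q,0) for q in((358,98),(392,98))])
print('lamp disc',proj(S,[[.6345+.04*.1215,-.3135+.038*.99,.075]]),D(458,148))
# expected mouth centres & bottoms in top view crop coords
y=np.array([.1215,.9926,0]);c=np.array([.6345,-.3135,.075])
for s in(38,-38):
  for dz in(.015,):
    q=proj(T,c+y*s/1e3+[0,0,dz])[0]; print(s,(q-[310,130])*5)
x=np.array([.9926,-.1215,0])
print('plate corners crop c',[(proj(T,[.6345,-.3135,.012]+x*a+y*b)[0]-[310,130])*5 for a,b in((-.035,.095),(-.035,-.095),(.035,.095))])
print('plate corners crop d',[(proj(S,[.6345,-.3135,.012]+x*a+y*b)[0]-[255,228])*4.5 for a,b in((-.035,.095),(-.035,-.095),(.035,-.095))])
```

```text
post plate [array([ 0.7922, -0.3181,  0.    ]), array([ 0.8019, -0.3906,  0.    ]), array([ 0.8749, -0.3865,  0.    ]), array([ 0.8622, -0.306 ,  0.    ])] [array([ 0.7898, -0.3169,  0.    ]), array([ 0.7944, -0.4029,  0.    ])]
lamp disc [[356.1971 260.9789]] (356.3888888888889, 260.5)
38 [190.6344  87.6357]
-38 [359.6786 115.1873]
plate corners crop c [array([ 31.7139, 180.6826]), array([421.9508, 242.9803]), array([52.0687, 39.05  ])]
plate corners crop d [array([357.8708, 157.2585]), array([385.76  , 460.3611]), array([545.0247, 466.1008])]
```

Call:
{"fn": "drive_tool", "kwargs": {"increments": [[[1, -38, 0], [0, 0, 0], 0], [[1, -38, 0], [0, 0, 0], 0], [[1, -38, 0], [0, 0, 0], 0], [[1, -38, 0], [0, 0, 0], 0], [[1, -38, 0], [0, 0, 0], 0], [[1, -38, 0], [0, 0, 0], 0], [[1, -38, 0], [0, 0, 0], 0], [[1, -38, 0], [0, 0, 0], 0]]}}

```text
clock: 13.77
eef_pos: [0.6299, -0.195, 0.2404]
tool_rot: [0.748, 0.664, -0.001, -0.002]
ft_force: [0.3, -0.1, -0.5]
grip_width: 0.0275
grasp_force: 59.1
```

Call:
{"fn": "drive_tool", "kwargs": {"increments": [[[1, -38, 0], [0, 0, 0], 0], [[1.5, -30, 0], [0, 0, 0], 0], [[0, -25, 0], [0, 0, 0], 0], [[0, -15, 0], [0, 0, 0], 0], [[0, -10, 0], [0, 0, 0], 0], [[0, -4, 0], [0, 0, 0], 0], [[0, 0, 0], [0, 0, 0], 0], [[0, 0, 0], [0, 0, 0], 0]]}}

```text
clock: 14.43
eef_pos: [0.6339, -0.314, 0.2424]
tool_rot: [0.748, 0.664, -0.0, -0.001]
ft_force: [1.5, 0.3, -2.2]
grip_width: 0.0273
grasp_force: 59.1
```

Call:
{"fn": "drive_tool", "kwargs": {"increments": [[[0, 0, -15], [0, 0, 0], 0], [[0, 0, -30], [0, 0, 0], 0], [[0, 0, -35], [0, 0, 0], 0], [[0, 0, -35], [0, 0, 0], 0], [[0, 0, -30], [0, 0, 0], 0], [[0, 0, -22], [0, 0, 0], 0], [[0, 0, -12], [0, 0, 0], 0], [[0, 0, -4], [0, 0, 0], 0]]}}

```text
clock: 15.1
eef_pos: [0.6327, -0.3126, 0.0575]
tool_rot: [0.747, 0.664, -0.001, -0.002]
ft_force: [-0.4, -0.5, -1.7]
grip_width: 0.0272
grasp_force: 59.1
```

Call:
{"fn": "drive_tool", "kwargs": {"increments": [[[0, 0, 0], [0, 0, 0], 0], [[0, 0, 0], [0, 0, 0], 0], [[0, 0, 0], [0, 0, 0], 0], [[0, 0, 0], [0, 0, 0], 0]]}}

```text
clock: 15.43
eef_pos: [0.6353, -0.3156, 0.0628]
tool_rot: [0.748, 0.664, 0.001, 0.002]
ft_force: [-0.0, -0.6, -0.7]
grip_width: 0.0275
grasp_force: 59.1
```

Run:
```python
from fit import *
np.set_printoptions(precision=4,suppress=True)
T=camera('top');S=camera('side'); o=get_obs(); print(o['clock'],o['eef_pos'],o['tool_rot'],o['grip_width'])
# foot offset when held at (0.4762,-.3345,.2425..): front window bottom edge
F=lambda u,v:(230+(u+.5)/4-.5,120+(v+.5)/4-.5)
for q in((205,428),(262,418)):
  c,d=ray(S,F(*q)); yy=-.3345-.0145; print('foot edge',c+d*(yy-c[1])/d[1])
a=S['image'].copy()
y=np.array([.1215,.9926,0]);x=np.array([.9926,-.1215,0]);c=np.array([.634,-.315,.075])
a=cv2.resize(a[228:348,320:385],None,fx=5,fy=5,interpolation=cv2.INTER_CUBIC)
f=lambda p,X,o:tuple(int(i) for i in ((proj(p,X)[0]-o+.5)*5-.5))
for i in(-.0145,.0145):
  for j in(-.014,.014):
    cv2.line(a,f(S,c+y*i+x*j+[0,0,-.03],[320,228]),f(S,c+y*i+x*j+[0,0,.03],[320,228]),(255,0,255),1)
b=cv2.resize(T['image'][120:190,310:405],None,fx=5,fy=5,interpolation=cv2.INTER_CUBIC)
for i in(-.095,.095): cv2.line(b,f(T,c*[1,1,0]+y*i-x*.035+[0,0,.012],[310,120]),f(T,c*[1,1,0]+y*i+x*.035+[0,0,.012],[310,120]),(255,0,255),1)
M=np.zeros((600,800,3),np.uint8);M[:600,:325]=a;M[:350,325:800]=b;save('hh',{'image':M})
```

```text
15.5333 [ 0.6348 -0.3154  0.0619] [0.748  0.6637 0.0005 0.0012] 0.027466650048531095
foot edge [ 0.4677 -0.349   0.2372]
foot edge [ 0.4922 -0.349   0.2416]
```

View pics/hh.png

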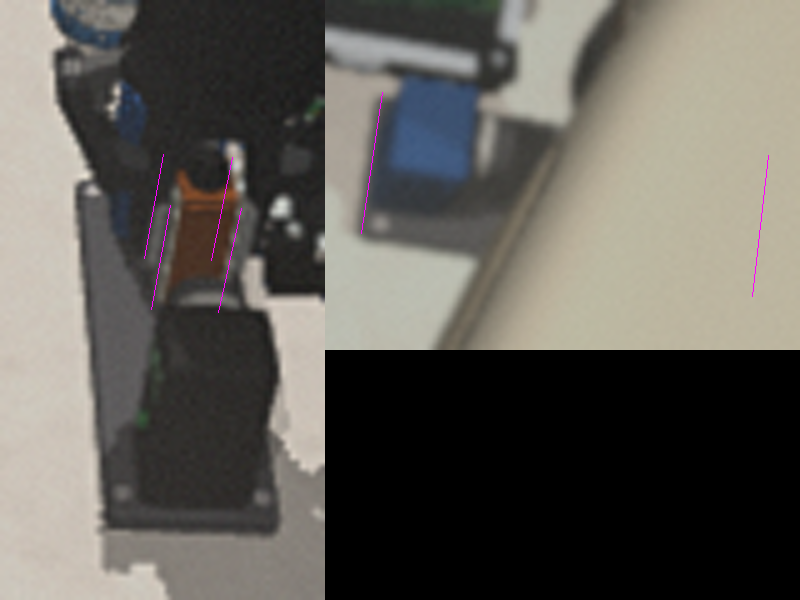

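The side crop shows the cell's front edges (172–243, 205) lying on the projected target box, above the detector barrel's line. In the top crop the lamp end of the plate fits the projected edge. Settling, then handing in.

Call:
{"fn": "drive_tool", "kwargs": {"increments": [[[0, 0, 0], [0, 0, 0], 0], [[0, 0, 0], [0, 0, 0], 0], [[0, 0, 0], [0, 0, 0], 0], [[0, 0, 0], [0, 0, 0], 0], [[0, 0, 0], [0, 0, 0], 0], [[0, 0, 0], [0, 0, 0], 0], [[0, 0, 0], [0, 0, 0], 0], [[0, 0, 0], [0, 0, 0], 0]]}}

```text
clock: 16.2
eef_pos: [0.6339, -0.3149, 0.0602]
tool_rot: [0.748, 0.664, -0.0, -0.0]
ft_force: [0.2, 0.6, -0.4]
grip_width: 0.0273
grasp_force: 59.1
```

Run:
```python
from h import *
S=camera('side');o=get_obs();print(o['eef_pos'],abs(o['joint_vel']).max(),o['grasp_force'])
y=np.array([.1215,.9926,0]);x=np.array([.9926,-.1215,0]);c=np.array([.634,-.315,.075])
f=lambda X:((proj(S,X)[0]-[320,228]+.5)*5-.5).round()
print('barrel top mouth',f(c-y*.038+[0,0,.015]),f(c-y*.038+x*.015),f(c-y*.038-x*.015))
```

```text
[ 0.6339539  -0.31497616  0.06025964] 0.001018258185832497 59.125564098358154
barrel top mouth [207. 277.] [239. 305.] [164. 302.]
```

```bash
python3 -c "
from workcell import job_done; print(job_done())"
```

```text
the job is handed in; nothing more can be done
None
```

I handed the job in with the amber cell gripped by its frosted faces, still and upright, in the photometer beam midway between the barrels, after about 2.3 s over the reader window; no verdict came back.

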